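Put the flux bottle away in the supply cupboard's door rack

ROBOT

A 6-joint arm with a two-finger parallel gripper is mounted at the origin on the work surface. World frame = base frame: x ahead of the robot, y to its left, z up, the work surface at z = 0. Lengths are in m, angles in degrees, forces in N, time in s.
With the tool pointing down it reaches from about 0.4 to 0.825 m from the base axis. Payload 7 kg.
Tool frame: the origin (TCP) lies midway between the tips of the shut fingers; the grasp point (between the pads) lies 19 mm behind it (r.grip_depth is the distance from the TCP to the grasp point, in m); z points along the fingers, y is the line along which they close (so a half turn about z gives the same grasp; the last joint's range is limited). The gripper opens to 88 mm and grips with 3 to 60 N. Pads are 19 mm wide; open, the fingers measure 130 mm over their backs; the gripper's body (78 mm by 193 mm) begins 47 mm behind the grasp point.
Start: joints at [-48.925, 20.546, 0.682, 0, -70.136, -16.507], TCP at [0.281, -0.614, 0.227] pointing down, gripper open.
Joint ranges: [-176.03, 176.03], [-82.01, 121.73], [-58.28, 71.71], [-173.87, 95.51], [-174.79, -0.11], [-173.66, 173.66]. Speed limits (degrees/s): [136.94, 136.94, 172.46, 180, 180, 180].

INTERFACE

Orientations are given as [roll, pitch, yaw] about the fixed x, y, z axes, in that order (R = Rz(yaw) Ry(pitch) Rx(roll)).
In Python, from plant import r, capture, close_job, search_frame, outline_of gives the robot as it stands.
- The arm moves only by the shell command python3 -m creep 'ROWS' [FORCE]. ROWS is JSON, a list of rows, each a list of 7 numbers: the finger opening in mm, from 0 to 87.6, then the shift along the world's x, y, z in units of 25 mm (1.0 is 25 mm), then the turn, a rotation vector about the world's x, y, z in degrees. In form: [[hand, x, y, z, ax, ay, az], ...]. A call has 1 to 8 rows; each row shifts and turns the commanded pose from where the row before left it; what a row does not reach is not made up. A row lasts 1/12 s, in which the tool goes at most 41.7 mm and 7.16 degrees, less where a joint would pass 70% of its speed; a pose out of reach is approached as far as the arm can. A call is refused whole if a number of a shift passes 1 or a number of a turn 7.16, either way. A call with a gripper value outside its range is refused whole. The fingers move at their own pace and stop on an object; FORCE is the grip in N (left out, the last holds). Time passes only in rows, so rows that do not move let the fingers close. It gives the time, the measured TCP pose, the force, the opening and the grip force at its end, in the units of the state.
- r.get_state(): the state, without advancing time (a new reading comes with each control period).
- capture(name): name is "scene" or "top"; returns a dict with "frame" (480x640x3 uint8, red, green, blue), "K" (3x3 intrinsics, pixels), "origin" and "rotation" of the camera in the world. Camera axes: x right, y down, z forward; pixel columns grow to the right and rows downward; lengths in m; the calibration is good to about 2 mm. A picture is of the moment at which its call begins. There is no depth.
- close_job(): hands the job in; it is judged then, once.
Trained networks look in a picture, given as the dict that the camera call returned (one of the last four; its "shot" number tells which), for a name from the list of things; names that differ only in an ending like _2 or _b are one class to them, and where a whole thing is asked for, a point or a joint stands for the part that bears it (a point fixed in the world has none). Each returns a list of dicts, best first, with "conf" (0 to 1); they miss things now and then, are a little off and sometimes report something else, mostly with a low value. They report only what shows in the picture. A call takes as long as a camera call.
- search_frame(picture, target): "bbox" ([left, top, right, bottom] in pixels, round what is visible of it).
- outline_of(picture, target): "region" (480x640 bool, what is visible of it) and "bbox" ([left, top, right, bottom] in pixels, round what is visible of it).
The state is a dict: "time_s": time; "joints": joint angles; "qd": joint speeds; "joint_torque": joint torques, N m; "tcp_pos": TCP position; "eef_rot": TCP orientation; "contact_force": force on the tool from outside, world axes, zero at the start; "moment": the same for the moment, N m; "gripper_width": finger opening in m; "gripper_force": force on a finger pad.
Only numpy, scipy, OpenCV 4.12 (cv2) and the standard library are available. Lean on these libraries where they do the work, as an engineer would, in place of code of your own. Each camera call takes 0.05 s, during which the arm holds its last target. There are 200 camera calls.

TASK

Swing the door of the little supply cupboard wide open, stand the white flux bottle upright on the floor of the wide pocket of the rack on the inside of the door, and then swing the door fully shut again, gently, with the bottle in it. Keep the bottle upright all along and leave the other things on the bench where they are.

Things in the scene. Friction and masses are not known exactly. Their poses are not given: they have to be found in the camera images.
- cupboard: plywood cupboard fixed to the bench on the robot's left: 200 wide x 200 deep x 212 mm high, open front closed by the door, its door side towards the middle of the bench. Origin on the table at the foot of the hinge line, the front corner nearer the robot; its x points into the depth, -y along the front away from the hinge
- door (a joint): the door's hinge angle, rad: 0 shut, grows as it opens, stop at 1.9; starts between 0 and 0.25 ajar. No latch, no spring: a light friction hinge (0.12 N m) keeps the door where it is left. Seen from above it opens clockwise about the vertical hinge line. At about 1.3 the rack is well clear of the cupboard and open from above
- door_hinge (a point): point on the vertical hinge axis, 100 mm above the table. Its axes turn with the door: x out of the inner face (into the cupboard when shut), -y along the width from hinge to free edge, z up. The door is a pale wooden panel 200 wide, 15 thick (its inner face in line with the hinge axis), top edge 198 mm above the table
- door_handle (a point): grip point of the handle, a vertical steel bar 12 mm in diameter on the door's outer face; on the bar's axis, 165 mm above the table, 160 mm from the hinge along the width, 58 mm in front of the hinge axis, 42 mm off the face. The bar runs from 34 to 194 mm height; its two posts meet it at 140 and 86 mm, so above 145 mm it is free all round. Axes as door_hinge
- rack_pocket (a point): centre of the floor of the wide pocket of the aluminium rack on the door's inner face: 76 mm above the table, 93 mm from the hinge along the width, 27 mm off the face. Axes as door_hinge. Inside 54 (x) by 58 mm (y), walls 4 thick, 34 high; the fourth side is the door, 122 mm above this floor. The narrow pocket (26 mm) beside it, nearer the hinge, is too small. Shut, the roof is 123 mm above
- bottle: the flux bottle: white plastic, round, 40 mm in diameter and straight up to 98 mm, then a narrow 27 mm cap to 115 mm; the tallest and slimmest of the three round containers on the robot's right; about 130 g. Origin at the centre of its underside, z up
- pot: bystander: black open pot with brass wool, 64 mm in diameter, 45 mm high; origin under its centre
- can: bystander: squat white can, 62 mm in diameter, 85 mm high; origin under its centre
- plate: bystander: white plastic plate 170 mm in diameter lying at the back right of the bench; origin under its centre
- board: bystander: small green circuit board 50 x 32 mm lying flat; origin under its centre
- pliers: bystander: pliers with black handles, about 160 mm long, lying flat; origin at the pivot on the table

How it is judged (in metres and radians):
On the way, in this order (a step that is already met when the one before it is completed fails the run):
1. the door is swung wide open (beyond 1.0 rad) (value of joint door above 1 rad), for 0.2 s.
2. the bottle stands upright on the floor of the wide pocket, let go, the door still open (horizontal distance between bottle and rack_pocket below 0.015 m and z of bottle in the frame of rack_pocket between -0.005 and 0.008 m and angle between bottle's own z axis and vertical below 0.2 rad and contact force between the fingers and bottle below 0.2 N and value of joint door above 0.7 rad), for 0.2 s.
At the end, for the whole second after the job is handed in: The door is shut (hinge angle below 0.06 rad, about 10 mm at the handle) and the bottle stands at rest in the wide pocket of its rack: underside within 15 mm of the pocket's centre and 8 mm of its floor, tilted less than 0.2 rad (value of joint door below 0.06 rad and horizontal distance between bottle and rack_pocket below 0.015 m and z of bottle in the frame of rack_pocket between -0.005 and 0.008 m and angle between bottle's own z axis and vertical below 0.2 rad and linear speed of bottle below 0.03 m/s); the robot touches nothing.
It fails at once if the door is slammed (closing faster than 2 rad/s) (velocity of joint door below -2 rad/s).
It fails at once if the bottle is tipped by more than 0.7 rad (angle between bottle's own z axis and vertical above 0.7 rad).
It fails at once if a bystander is shifted by more than 40 mm (distance of any of pot, can, plate, board, pliers from where it was at the start of the episode above 0.04 m).
It also fails if it takes over 72 s, if anything falls off the work surface, if the arm or the gripper's body presses on something with over 40 N, if the wrist force passes 120 N, or if a joint passes its speed limit or range.

## Working session

There is one attempt and no reset: what is moved stays moved. The work goes in short steps, Python scripts to look and compute and a shell command to move; the robot and the scene stay as the last step left them, time stands still between calls to the robot, and variables do not carry over. Pictures are saved under pics/ and viewed, at most 10 in all, crops included, and the job is handed in when it is done.

```bash
mkdir -p pics; ls
python3 - <<'E'
from plant import r,capture,search_frame,outline_of
import cv2,numpy as np
s=r.get_state();print(s['time_s'],s['tcp_pos'],s['eef_rot'],s['gripper_width'])
for n in("scene","top"):
    p=capture(n);cv2.imwrite(f'pics/{n}0.png',p['frame'][:,:,::-1])
    print(n,p['K'].tolist() if hasattr(p['K'],'tolist') else p['K'],np.round(p['origin'],3),np.round(p['rotation'],3).tolist())
    for t in("bottle","door","door_handle","cupboard","rack_pocket","pot","can"):
        print(t,[(np.round(d['bbox']).tolist(),round(d['conf'],2)) for d in search_frame(p,t)[:2]])
E
```

```text
pics
0.0 [ 0.28042044 -0.61345936  0.22561757] [ 1.79905304e+02 -8.96378641e-03 -1.55438274e+02] 0.08785625087641337
scene [[478.9361882989246, 0.0, 317.8862671222507], [0.0, 478.9361882989246, 253.17569494239802], [0.0, 0.0, 1.0]] [1.202 0.136 0.944] [-142.009, -0.983, 110.674]
bottle [([284.0, 188.0, 302.0, 223.0], 0.78), ([443.0, 246.0, 529.0, 372.0], 0.62)]
door [([445.0, 246.0, 532.0, 372.0], 0.74)]
door_handle [([444.0, 245.0, 527.0, 375.0], 0.76), ([220.0, 214.0, 244.0, 238.0], 0.73)]
cupboard [([444.0, 206.0, 614.0, 372.0], 0.71)]
rack_pocket [([442.0, 249.0, 528.0, 373.0], 0.58)]
pot [([220.0, 214.0, 248.0, 237.0], 0.57)]
can [([247.0, 242.0, 275.0, 280.0], 0.8), ([441.0, 244.0, 529.0, 373.0], 0.63)]
top [[604.2683854857676, 0.0, 314.489794301341], [0.0, 604.2683854857676, 235.06186292529586], [0.0, 0.0, 1.0]] [ 0.41  -0.055  1.39 ] [-171.359, -1.007, -88.913]
bottle [([360.0, 310.0, 387.0, 332.0], 0.65)]
door [([103.0, 191.0, 188.0, 276.0], 0.86)]
door_handle [([104.0, 188.0, 191.0, 278.0], 0.59)]
cupboard [([16.0, 190.0, 188.0, 354.0], 0.81), ([104.0, 189.0, 191.0, 276.0], 0.29)]
rack_pocket [([105.0, 194.0, 191.0, 274.0], 0.82)]
pot [([416.0, 265.0, 447.0, 296.0], 0.67)]
can [([362.0, 228.0, 390.0, 258.0], 0.71), ([103.0, 188.0, 192.0, 275.0], 0.68)]
```

View pics/scene0.png

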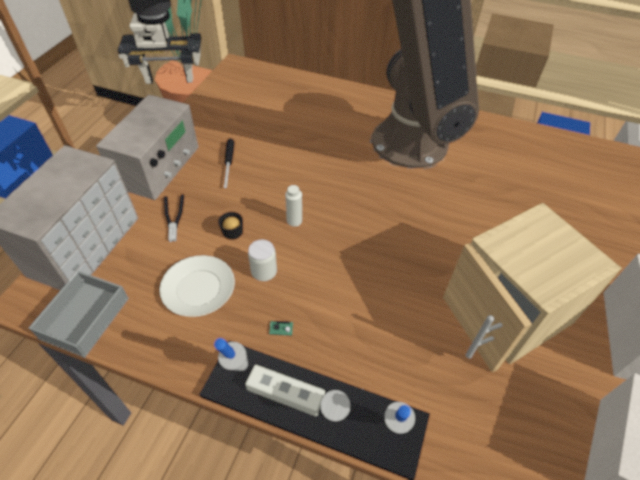

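View pics/top0.png

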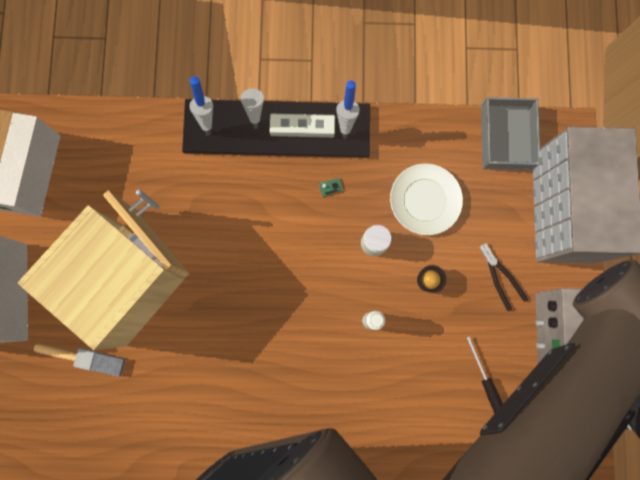

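The scene view shows the bottle at (293,205) and the cupboard on the right, its door ajar, with the handle bar from about (491,319) to (472,357). In the top view the roof corners are near (187,272), (90,207), (20,283) and (97,348), and the door's free edge is at about (107,193). I'll zoom in for exact corners.

```bash
cat > h.py <<'E'
import numpy as np,cv2
from scipy.spatial.transform import Rotation as Ro
def cam(p): return np.array(p['K']),np.array(p['origin']),Ro.from_euler('xyz',p['rotation'],degrees=True).as_matrix()
def proj(p,X):
    K,o,R=cam(p);c=(np.atleast_2d(X)-o)@R;u=c@K.T;return u[:,:2]/u[:,2:]
def ray(p,uv):
    K,o,R=cam(p);d=R@np.linalg.inv(K)@np.array([*uv,1.]);return o,d
def at_z(p,uv,z):
    o,d=ray(p,uv);return o+d*(z-o[2])/d[2]
def tri(ps,uvs):
    A=np.zeros((3,3));b=np.zeros(3)
    for p,uv in zip(ps,uvs):
        o,d=ray(p,uv);d/=np.linalg.norm(d);M=np.eye(3)-np.outer(d,d);A+=M;b+=M@o
    X=np.linalg.solve(A,b);return X,[np.linalg.norm(proj(p,X)[0]-uv) for p,uv in zip(ps,uvs)]
E
python3 - <<'E'
import cv2,numpy as np
from plant import capture,outline_of
from h import *
a=cv2.imread('pics/scene0.png')[200:380,435:625];b=cv2.imread('pics/top0.png')[180:360,10:200]
m=np.hstack([cv2.resize(i,None,fx=2.1,fy=3.3,interpolation=cv2.INTER_CUBIC) if 0 else cv2.resize(i,None,fx=2.1,fy=2.1,interpolation=cv2.INTER_CUBIC) for i in(a,b)])
cv2.imwrite('pics/zoom.png',m);print(m.shape)
S,T=capture('scene'),capture('top')
for t in("bottle","pot","can"):
    o=[outline_of(p,t)[0] for p in(S,T)]
    print(t,[(np.round(x['bbox'],1).tolist(),round(x['conf'],2)) for x in o])
    for z in(0,.045,.115):
        print(z,[np.round(at_z(p,[(x['bbox'][0]+x['bbox'][2])/2,(x['bbox'][1]+x['bbox'][3])/2],z),3).tolist() for p,x in zip((S,T),o)])
# roof corners rough check
for uv in((187,272),(90,207),(20,283),(97,348)): print(np.round(at_z(T,uv,.212),3))
E
```

```text
(378, 798, 3)
bottle [([282.5, 186.6, 299.9, 226.7], 0.57), ([360.0, 314.3, 383.7, 332.6], 0.88)]
0 [[0.384, -0.232, 0.0], [0.421, -0.21, 0.0]]
0.045 [[0.423, -0.215, 0.045], [0.421, -0.205, 0.045]]
0.115 [[0.483, -0.187, 0.115], [0.42, -0.197, 0.115]]
pot [([217.5, 214.5, 245.8, 237.5], 0.72), ([415.5, 263.6, 445.2, 292.5], 0.91)]
0 [[0.505, -0.35, 0.0], [0.527, -0.345, 0.0]]
0.045 [[0.538, -0.327, 0.045], [0.523, -0.336, 0.045]]
0.115 [[0.59, -0.291, 0.115], [0.518, -0.321, 0.115]]
can [([248.5, 243.7, 275.9, 279.7], 0.89), ([357.9, 312.2, 384.1, 332.0], 0.45)]
0 [[0.581, -0.227, -0.0], [0.424, -0.208, 0.0]]
0.045 [[0.611, -0.21, 0.045], [0.423, -0.203, 0.045]]
0.115 [[0.657, -0.183, 0.115], [0.423, -0.195, 0.115]]
[0.512 0.174 0.212]
[0.636 0.372 0.212]
[0.484 0.495 0.212]
[0.363 0.338 0.212]
```

View pics/zoom.png

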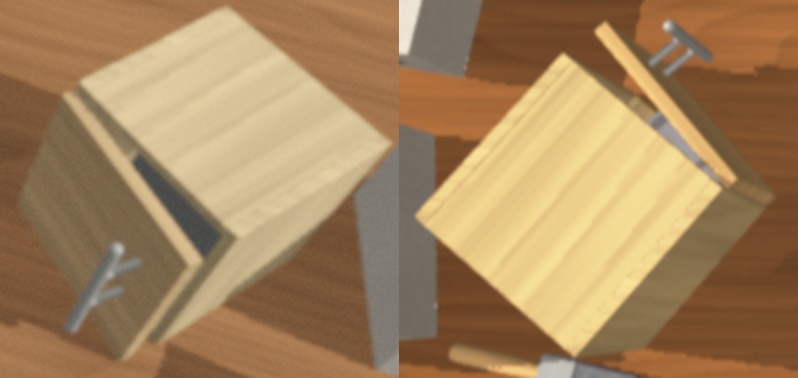

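```bash
cat > fit.py <<'E'
from h import *
from plant import capture
from scipy.optimize import least_squares
S,T=capture('scene'),capture('top')
# (frame, local pt, scene px, top px)
C=[((0,0,.212),(472.1,239),(163.3,269.5)),((.2,0,.212),(543.6,203.3),(94.3,350)),((.2,-.2,.212),(621.2,268.6),(18.1,282.9)),((0,-.2,.212),(546,312.9),(88.1,205.2))]
D=[((-.015,-.2,.198),(524,326.2),(108.6,190.5)),((0,-.2,.198),(530.7,323.8),(103.8,194.3)),((-.058,-.16,.194),(490.7,316.7),(138.6,192.9)),((-.058,-.16,.034),(469.3,357.1),(156.7,207.1))]
def res(q,full=False):
    x,y,a,d=q;o=[]
    for L,an in((C,a),(D,a-d)):
        R=Ro.from_euler('z',an).as_matrix()
        for l,s,t in L:
            X=R@np.array(l)+[x,y,0];o.append(proj(S,X)[0]-s);o.append(proj(T,X)[0]-t)
    return np.array(o) if full else np.ravel(o)
f=least_squares(res,[.55,.2,np.radians(140),.15],loss='soft_l1');q=f.x
print(q,np.degrees(q[2]));print(np.round(res(q,True).reshape(-1,4),1))
R=Ro.from_euler('z',q[2]-q[3]).as_matrix();print('handle',R@[-.058,-.16,.165]+[q[0],q[1],0])
for l,s,t in C+D: X,e=tri((S,T),(s,t));print(np.round(X,3),np.round(e,1))
# bottle tri: cap top centre
X,e=tri((S,T),((293,189),(375,319.5)));print('cap',X,e)
E
python3 fit.py
```

```text
[0.51501362 0.21935565 2.46415916 0.15658085] 141.1859196529954
[[-0.5 -0.6  0.6  0.2]
 [-1.1 -0.6 -1.  -0. ]
 [-0.2 -0.3 -1.1 -0.4]
 [ 1.4  0.4  0.2 -0.4]
 [-0.   0.3 -0.3 -0. ]
 [ 0.2  0.1 -1.4  1. ]
 [-0.6  0.2 -0.4 -1. ]
 [-2.4 -0.8  0.6  0.3]]
handle [0.67248582 0.28390412 0.165     ]
[0.516 0.221 0.211] [0. 0.]
[0.359 0.345 0.21 ] [1.1 1.1]
[0.484 0.5   0.21 ] [0.7 0.7]
[0.64  0.374 0.211] [0.8 0.7]
[0.673 0.342 0.199] [0.2 0.1]
[0.665 0.352 0.2  ] [0.7 0.6]
[0.671 0.284 0.193] [0.5 0.4]
[0.673 0.287 0.034] [0.9 0.8]
cap [ 0.42856785 -0.20449085  0.11705054] [np.float64(0.3718088387629187), np.float64(0.43434774146487554)]
```

```bash
python3 -m creep '[[87.6,0.44,1,0.05,0,0,3],[87.6,0.44,1,0.05,0,0,3],[87.6,0.44,1,0.05,0,0,3],[87.6,0.44,1,0.05,0,0,3],[87.6,0.44,1,0.05,0,0,3],[87.6,0.44,1,0.05,0,0,3],[87.6,0.44,1,0.05,0,0,3],[87.6,0.44,1,0.05,0,0,3]]' 20; python3 -m creep '[[87.6,0.44,1,0.05,0,0,3],[87.6,0.44,1,0.05,0,0,3],[87.6,0.44,1,0.05,0,0,3],[87.6,0.44,1,0.05,0,0,3],[87.6,0.44,1,0.05,0,0,3],[87.6,0.44,1,0.05,0,0,3],[87.6,0.44,1,0.05,0,0,3],[87.6,0.44,1,0.05,0,0,3]]'
```

```text
time_s: 1.97
tcp_pos: [0.369, -0.4126, 0.2368]
eef_rot: [-180.0, 0.0, -131.3]
contact_force: [1.2, -0.9, -0.1]
gripper_width: 0.0878
gripper_force: 0.0
time_s: 2.63
tcp_pos: [0.457, -0.2126, 0.2469]
eef_rot: [-180.0, 0.0, -107.3]
contact_force: [-0.1, -0.1, 0.4]
gripper_width: 0.0879
gripper_force: 0.0
```

```bash
python3 -m creep '[[87.6,0.43,1,0,0,0,3],[87.6,0.43,1,0,0,0,3],[87.6,0.43,1,0,0,0,3],[87.6,0.43,1,0,0,0,3],[87.6,0.43,1,0,0,0,3],[87.6,0.43,1,0,0,0,3],[87.6,0.43,1,0,0,0,3],[87.6,0.43,1,0,0,0,3]]'; python3 -m creep '[[87.6,0.43,1,0,0,0,3],[87.6,0.43,1,0,0,0,3],[87.6,0.43,1,0,0,0,3],[87.6,0.43,1,0,0,0,3],[87.6,0.43,1,0,0,0,3],[87.6,0.43,1,0,0,0,3],[87.6,0.43,1,0,0,0,3],[87.6,0.43,1,0,0,0,3]]';  python3 -m creep '[[87.6,0.43,1,0,0,0,3],[87.6,0.43,1,0,0,0,3],[87.6,0.43,1,0,0,0,3],[87.6,0.43,0.88,0,0,0,3],[87.6,0,0,0,0,0,0]]'
```

```text
time_s: 3.3
tcp_pos: [0.543, -0.0125, 0.2468]
eef_rot: [-180.0, 0.0, -83.3]
contact_force: [0.5, -0.5, 0.6]
gripper_width: 0.0874
gripper_force: 0.0
time_s: 3.97
tcp_pos: [0.629, 0.1874, 0.2466]
eef_rot: [-180.0, -0.0, -59.3]
contact_force: [0.4, -0.2, 0.5]
gripper_width: 0.0878
gripper_force: 0.0
time_s: 4.38
tcp_pos: [0.6726, 0.2868, 0.2449]
eef_rot: [180.0, 0.0, -47.1]
contact_force: [-0.6, -0.6, -0.1]
gripper_width: 0.088
gripper_force: 0.0
```

```bash
python3 -m creep '[[87.6,0,-0.1,-0.8,0,0,-0.9],[87.6,0,0,-0.8,0,0,0],[87.6,0,0,-0.8,0,0,0],[87.6,0,0,-0.8,0,0,0],[87.6,0,0,-0.52,0,0,0],[10,0,0,0,0,0,0],[10,0,0,0,0,0,0],[10,0,0,0,0,0,0]]' 20; python3 -m creep '[[5,0,0,0,0,0,0],[5,0,0,0,0,0,0],[5,0,0,0,0,0,0],[5,0,0,0,0,0,0]]' 20
```

```text
time_s: 5.05
tcp_pos: [0.6724, 0.2809, 0.155]
eef_rot: [-179.9, -0.0, -48.3]
contact_force: [-0.9, -0.5, 1.2]
gripper_width: 0.0728
gripper_force: 0.0
time_s: 5.38
tcp_pos: [0.6718, 0.2808, 0.1543]
eef_rot: [-179.9, -0.0, -48.3]
contact_force: [-0.4, -0.3, -0.2]
gripper_width: 0.0464
gripper_force: 0.0
```

```bash
python3 -m creep '[[5,0,0,0,0,0,0],[5,0,0,0,0,0,0],[5,0,0,0,0,0,0],[5,0,0,0,0,0,0],[5,0,0,0,0,0,0],[5,0,0,0,0,0,0],[5,0,0,0,0,0,0]]' 20
python3 - <<'E'
import numpy as np
H=np.array([.515,.2194]);A=2.4642
def P(d,l):
    a=A-d;return H+np.array([[np.cos(a),-np.sin(a)],[np.sin(a),np.cos(a)]])@l
h=[P(d,[-.058,-.16]) for d in np.linspace(.157,1.357,25)]
for i,(a,b) in enumerate(zip(h,h[1:])): print(i,np.round((b-a)/.025,2),np.round(b,3))
E
```

```text
time_s: 5.97
tcp_pos: [0.6746, 0.2827, 0.1537]
eef_rot: [-179.6, -0.1, -48.3]
contact_force: [12.1, 5.7, -6.9]
gripper_width: 0.0116
gripper_force: 20.0
0 [ 0.12 -0.32] [0.676 0.276]
1 [ 0.11 -0.32] [0.678 0.268]
2 [ 0.09 -0.33] [0.68 0.26]
3 [ 0.07 -0.33] [0.682 0.251]
4 [ 0.06 -0.34] [0.684 0.243]
5 [ 0.04 -0.34] [0.685 0.234]
6 [ 0.02 -0.34] [0.685 0.226]
7 [ 0.   -0.34] [0.685 0.217]
8 [-0.01 -0.34] [0.685 0.209]
9 [-0.03 -0.34] [0.684 0.2  ]
10 [-0.05 -0.34] [0.683 0.192]
11 [-0.06 -0.33] [0.681 0.184]
12 [-0.08 -0.33] [0.679 0.175]
13 [-0.1  -0.33] [0.677 0.167]
14 [-0.11 -0.32] [0.674 0.159]
15 [-0.13 -0.32] [0.671 0.151]
16 [-0.14 -0.31] [0.667 0.144]
17 [-0.16 -0.3 ] [0.663 0.136]
18 [-0.17 -0.29] [0.659 0.129]
19 [-0.19 -0.28] [0.654 0.122]
20 [-0.2  -0.27] [0.649 0.115]
21 [-0.22 -0.26] [0.644 0.108]
22 [-0.23 -0.25] [0.638 0.102]
23 [-0.24 -0.24] [0.632 0.096]
```

```bash
python3 -m creep '[[5,0.27,-0.24,0,0,0,-2.9],[5,0.11,-0.32,0,0,0,-2.9],[5,0.09,-0.33,0,0,0,-2.9],[5,0.07,-0.33,0,0,0,-2.9],[5,0.06,-0.34,0,0,0,-2.9],[5,0.04,-0.34,0,0,0,-2.9],[5,0.02,-0.34,0,0,0,-2.9],[5,0,-0.34,0,0,0,-2.9]]'
```

```text
time_s: 6.63
tcp_pos: [0.6863, 0.2156, 0.1536]
eef_rot: [179.8, 0.0, -71.7]
contact_force: [-8.4, 1.5, 4.9]
gripper_width: 0.0118
gripper_force: 20.0
```

```bash
python3 -m creep '[[5,-0.01,-0.34,0,0,0,-2.9],[5,-0.03,-0.34,0,0,0,-2.9],[5,-0.05,-0.34,0,0,0,-2.9],[5,-0.06,-0.33,0,0,0,-2.9],[5,-0.08,-0.33,0,0,0,-2.9],[5,-0.10,-0.33,0,0,0,-2.9],[5,-0.11,-0.32,0,0,0,-2.9],[5,-0.13,-0.32,0,0,0,-2.9]]'
```

```text
time_s: 7.3
tcp_pos: [0.6714, 0.1503, 0.1535]
eef_rot: [179.8, 0.0, -94.9]
contact_force: [-12.1, 6.1, 7.2]
gripper_width: 0.0114
gripper_force: 20.0
```

```bash
python3 -m creep '[[5,-0.19,-0.30,0,0,0,-2.9],[5,-0.18,-0.30,0,0,0,-2.9],[5,-0.17,-0.29,0,0,0,-2.9],[5,-0.19,-0.28,0,0,0,-2.9],[5,-0.20,-0.27,0,0,0,-2.9],[5,-0.22,-0.26,0,0,0,-2.9],[5,-0.23,-0.25,0,0,0,-2.9],[5,0,0,0,0,0,0]]'; python3 -m creep '[[30,0,0,0,0,0,0],[30,0,0,0,0,0,0],[30,0,0,0,0,0,0],[35,0,0,0,0,0,0],[35,0,0,1,0,0,0],[35,0,0,1,0,0,0],[35,0,0,1,0,0,0],[35,0,0,1,0,0,0]]'
```

```text
time_s: 7.97
tcp_pos: [0.6375, 0.1007, 0.1536]
eef_rot: [179.9, -0.0, -115.2]
contact_force: [-5.1, 2.3, 0.9]
gripper_width: 0.0114
gripper_force: 20.0
time_s: 8.63
tcp_pos: [0.6394, 0.101, 0.2546]
eef_rot: [180.0, -0.0, -115.0]
contact_force: [0.8, -0.2, 0.5]
gripper_width: 0.0351
gripper_force: 0.0
```

```bash
python3 -m creep '[[87.6,-0.65,-0.94,0,0,0,0],[87.6,-0.65,-0.94,0,0,0,0],[87.6,-0.65,-0.94,0,0,0,0],[87.6,-0.65,-0.94,0,0,0,0],[87.6,-0.65,-0.94,0,0,0,0],[87.6,-0.65,-0.94,0,0,0,0],[87.6,-0.65,-0.94,0,0,0,0],[87.6,-0.65,-0.94,0,0,0,0]]'
python3 - <<'E'
from plant import capture,outline_of
from h import *
S,T=capture('scene'),capture('top')
a=cv2.resize(S['frame'][150:370,270:600,::-1],None,fx=1.2,fy=1.8);b=T['frame'][140:360,100:400,::-1]
a=cv2.resize(S['frame'][190:380,280:580,::-1],None,fx=2.6,fy=1.5*2.6/2.6) if 0 else cv2.resize(S['frame'][200:350,300:570,::-1],None,fx=2.9,fy=2) 
a=cv2.resize(S['frame'][190:350,370:600,::-1],(460*800//460,300)) if 0 else cv2.resize(S['frame'][185:375,360:560,::-1],None,fx=2,fy=2,interpolation=2)
b=cv2.resize(T['frame'][170:360,100:300,::-1],None,fx=2,fy=2,interpolation=2)
cv2.imwrite('pics/open.png',np.hstack([a,b]))
for p in(S,T): print([(np.round(x['bbox'],1).tolist(),x['conf']) for x in outline_of(p,'bottle')[:2]])
print([proj(p,[[.428,-.203,.115],[.428,-.203,0]]).round(1).tolist() for p in(S,T)])
E
```

```text
time_s: 9.3
tcp_pos: [0.5086, -0.0879, 0.2537]
eef_rot: [-180.0, 0.0, -115.0]
contact_force: [-0.2, -0.9, 0.2]
gripper_width: 0.0827
gripper_force: 0.0
[([281.6, 186.1, 302.0, 227.5], 0.9)]
[([359.9, 310.7, 384.8, 333.9], 0.69)]
[[[294.0, 189.7], [295.0, 221.1]], [[374.6, 319.6], [368.7, 320.2]]]
```

View pics/open.png

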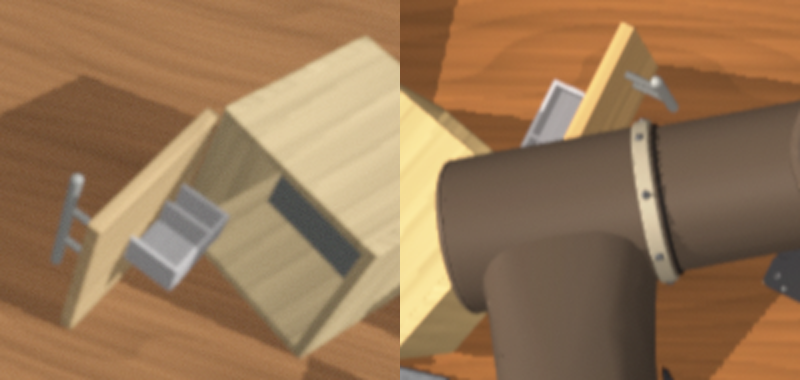

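```bash
cat > door.py <<'E'
from h import *
from scipy.optimize import minimize_scalar
H=np.array([.515,.2194,0]);A=2.4642
def P(d,l): return Ro.from_euler('z',A-d).apply(np.atleast_2d(l))+H
def fit(obs): # obs: (local, pic, px)
    f=lambda d:sum(np.linalg.norm(proj(p,P(d,l))[0]-uv) for l,p,uv in obs)
    m=minimize_scalar(f,bounds=(0,1.9),method='bounded');return m.x,m.fun/len(obs)
E
python3 - <<'E'
from door import *
from plant import capture
S,T=capture('scene'),capture('top')
obs=[((-.058,-.16,.194),S,(398.5,275)),((-.058,-.16,.194),T,(228.5,211.5)),((-.015,-.2,.198),S,(406.5,300)),]
d,e=fit(obs);print(d,e,tri((S,T),((398.5,275),(228.5,211.5))))
for dd in(d,1.307):
    print(dd,'pocket',P(dd,(.027,-.093,.076)),'doordir',np.degrees(A-dd)-90+0)
    # zoom-pixel positions of pocket rim outer corners
    q=P(dd,[(.058,-.126,.11),(.0,-.126,.11),(.058,-.06,.11),(0,-.2,.198)])
    print(((proj(S,q)-[360,185])*2).round(), ((proj(T,q)-[100,170])*2+[400,0]).round())
E
```

```text
1.2774644448327017 1.831715516417202 (array([0.63757672, 0.10323506, 0.18690863]), [np.float64(0.6924945929613887), np.float64(0.662576918979459)])
1.2774644448327017 pocket [[0.61134161 0.20958704 0.076     ]] doordir -22.005061290799134
[[179. 273.]
 [131. 239.]
 [214. 232.]
 [103. 238.]] [[551.  80.]
 [600. 101.]
 [524. 135.]
 [616.  19.]]
1.307 pocket [[0.6110098  0.20674623 0.076     ]] doordir -23.69732394746113
[[175. 272.]
 [128. 237.]
 [212. 232.]
 [ 98. 235.]] [[555.  80.]
 [603. 102.]
 [527. 135.]
 [621.  21.]]
```

```bash
python3 -m creep '[[87.6,-0.65,-0.93,0,0,0,1],[87.6,-0.65,-0.93,0,0,0,0],[87.6,-0.65,-0.93,0,0,0,0],[87.6,-0.65,-0.93,0,0,0,0],[87.6,-0.65,-0.93,0,0,0,0],[87.6,0,0,-0.7,0,0,0],[87.6,0,0,-0.7,0,0,0],[87.6,0,0,0,0,0,0]]'
```

```text
time_s: 10.27
tcp_pos: [0.4268, -0.2025, 0.2156]
eef_rot: [179.7, -0.0, -114.1]
contact_force: [-1.2, 0.3, -0.8]
gripper_width: 0.0876
gripper_force: 0.0
```

```bash
python3 -m creep '[[87.6,0,0,-0.87,0,0,0],[87.6,0,0,-0.87,0,0,0],[87.6,0,0,-0.87,0,0,0],[87.6,0,0,-0.87,0,0,0],[87.6,0,0,-0.87,0,0,0],[87.6,0,0,-0.87,0,0,0],[87.6,0,0,-0.8,0,0,0],[30,0,0,0,0,0,0]]' 12; python3 -m creep '[[30,0,0,0,0,0,0],[30,0,0,0,0,0,0],[30,0,0,0,0,0,0],[30,0,0,0,0,0,0],[30,0,0,0,0,0,0],[30,0,0,0,0,0,0],[30,0,0,0,0,0,0],[30,0,0,0,0,0,0]]' 12
```

```text
time_s: 10.93
tcp_pos: [0.4269, -0.2022, 0.0652]
eef_rot: [179.7, -0.1, -114.0]
contact_force: [-1.5, 0.2, -1.3]
gripper_width: 0.0847
gripper_force: 0.0
time_s: 11.6
tcp_pos: [0.4284, -0.2032, 0.0685]
eef_rot: [-180.0, 0.0, -114.0]
contact_force: [0.5, 0.6, 2.8]
gripper_width: 0.0395
gripper_force: 12.0
```

```bash
python3 -m creep '[[30,0,0,0.3,0,0,0],[30,0,0,0.7,0,0,0],[30,0,0,0.9,0,0,0],[30,0,0,0.9,0,0,0],[30,0.2,0.4,0.9,0,0,0],[30,0.4,0.8,0.9,0,0,0],[30,0.4,0.9,0.9,0,0,0],[30,0.4,0.9,0.9,0,0,0]]'; python3 -m creep '[[30,0.43,0.96,0.9,0,0,0],[30,0.43,0.96,0.9,0,0,0],[30,0.43,0.96,0.9,0,0,0],[30,0.43,0.96,0.3,0,0,0],[30,0.43,0.96,0,0,0,0],[30,0.43,0.96,0,0,0,0],[30,0.43,0.96,0,0,0,0],[30,0.43,0.96,0,0,0,0]]'
```

```text
time_s: 12.27
tcp_pos: [0.4627, -0.1275, 0.2296]
eef_rot: [180.0, 0.0, -114.1]
contact_force: [1.5, -0.4, -1.6]
gripper_width: 0.0396
gripper_force: 12.0
time_s: 12.93
tcp_pos: [0.5489, 0.065, 0.3034]
eef_rot: [180.0, -0.0, -114.0]
contact_force: [-0.4, -0.8, -0.9]
gripper_width: 0.04
gripper_force: 12.0
```

```bash
python3 -m creep '[[30,0.41,0.93,0,0,0,0],[30,0.41,0.93,0,0,0,0],[30,0.41,0.93,0,0,0,0],[30,0.41,0.93,0,0,0,0],[30,0.41,0.93,0,0,0,0],[30,0.41,0.93,0,0,0,0],[30,0,0,0,0,0,0],[30,0,0,0,0,0,0]]'
python3 - <<'E'
from plant import capture,outline_of,r
from door import *
S,T=capture('scene'),capture('top')
s=r.get_state();t=s['tcp_pos'];print(t)
for p in(S,T): print([(np.round(x['bbox'],1).tolist(),x['conf']) for x in outline_of(p,'bottle')[:2]])
b=np.array([t[0],t[1],t[2]-.0685]);print('pred base/top',proj(S,[b,b+[0,0,.098]]).round(1))
a=S['frame'][130:330,340:600,::-1].copy()
cv2.imwrite('pics/over.png',cv2.resize(a,None,fx=3,fy=3,interpolation=2))
print('zoom',((proj(S,[b,b+[0,0,.098]])-[340,130])*3).round())
q=P(1.307,[(.058,-.126,.11),(.0,-.126,.11),(.058,-.06,.11),(0,-.2,.198)]);print(((proj(S,q)-[340,130])*3).round())
E
```

```text
time_s: 13.6
tcp_pos: [0.6103, 0.2042, 0.3021]
eef_rot: [179.9, -0.1, -114.0]
contact_force: [-0.1, 0.0, -1.7]
gripper_width: 0.0399
gripper_force: 12.0
[0.6101467  0.2029339  0.30295503]
[([443.5, 250.1, 471.1, 271.8], 0.73), ([384.8, 258.3, 473.2, 348.0], 0.57)]
[([157.3, 205.7, 186.5, 230.7], 0.73), ([362.9, 225.4, 390.1, 258.0], 0.65)]
pred base/top [[457.5 264.8]
 [471.7 230.4]]
zoom [[352. 404.]
 [395. 301.]]
[[323. 573.]
 [252. 520.]
 [378. 513.]
 [207. 517.]]
```

View pics/over.png

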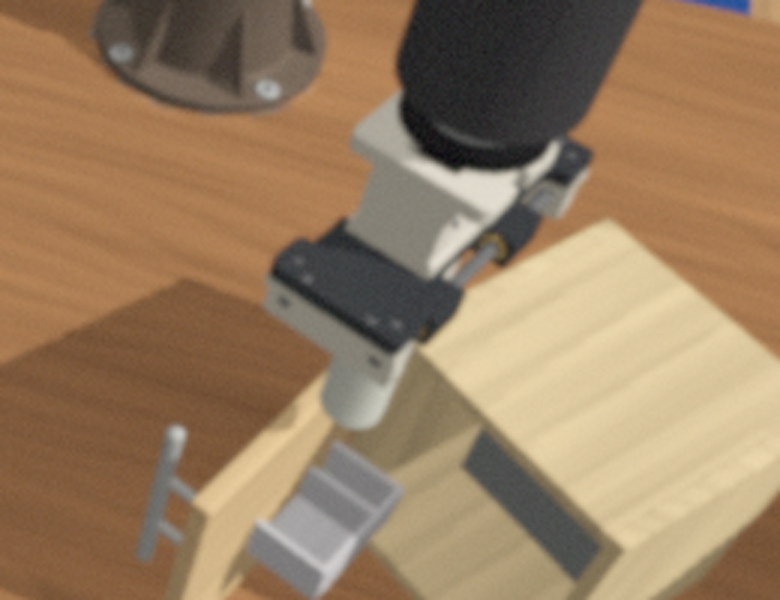

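```bash
python3 -m creep '[[30,0.03,0.1,-0.7,0,0,0],[30,0,0,-0.7,0,0,0],[30,0,0,-0.7,0,0,0],[30,0,0,-0.7,0,0,0],[30,0,0,-0.7,0,0,0],[30,0,0,-0.65,0,0,0],[30,0,0,0,0,0,0],[30,0,0,0,0,0,0]]'
python3 - <<'E'
from plant import capture,r
from door import *
S,T=capture('scene'),capture('top')
print(r.get_state()['tcp_pos'])
a=S['frame'][220:350,380:520,::-1];b=T['frame'][150:280,110:250,::-1]
cv2.imwrite('pics/low.png',np.hstack([cv2.resize(i,(400,371),interpolation=2) for i in(a,b)]))
k=400/140
q=P(1.307,[(.058,-.126,.11),(.0,-.126,.11),(.058,-.06,.11),(0,-.2,.198)]);print(((proj(S,q)-[380,220])*k).round(),((proj(T,q)-[110,150])*k+[400,0]).round())
E
```

```text
time_s: 14.47
tcp_pos: [0.611, 0.205, 0.1994]
eef_rot: [180.0, -0.1, -114.1]
contact_force: [-0.0, 0.6, -0.1]
gripper_width: 0.04
gripper_force: 12.0
[0.61202694 0.20568079 0.2009736 ]
[[193. 289.]
 [126. 239.]
 [246. 232.]
 [ 83. 235.]] [[592. 171.]
 [662. 203.]
 [552. 250.]
 [687.  88.]]
```

View pics/low.png

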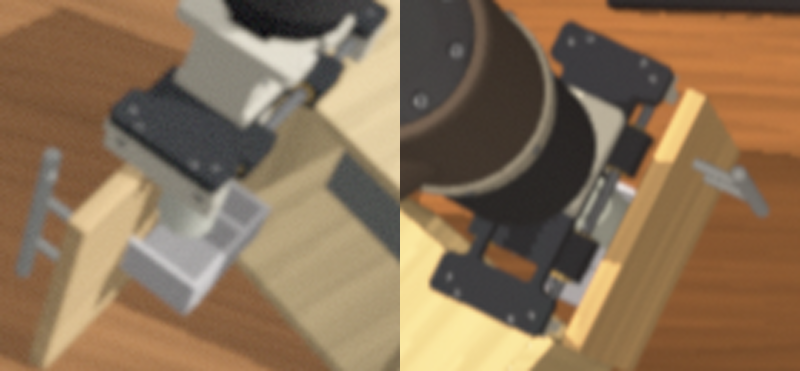

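```bash
python3 -m creep '[[30,0,0.04,-0.4,0,0,0],[30,0,0,-0.4,0,0,0],[30,0,0,-0.4,0,0,0],[30,0,0,-0.3,0,0,0],[30,0,0,-0.2,0,0,0],[30,0,0,-0.16,0,0,0],[30,0,0,0,0,0,0],[30,0,0,0,0,0,0]]'
```

```text
time_s: 15.23
tcp_pos: [0.6114, 0.2068, 0.1526]
eef_rot: [180.0, -0.0, -114.0]
contact_force: [0.4, 0.3, -0.0]
gripper_width: 0.0396
gripper_force: 12.0
```

```bash
python3 -m creep '[[30,0,0,-0.06,0,0,0],[30,0,0,-0.05,0,0,0],[30,0,0,0,0,0,0]]'; python3 -m creep '[[30,0,0,-0.05,0,0,0],[30,0,0,-0.04,0,0,0],[30,0,0,0,0,0,0]]'
```

```text
time_s: 15.48
tcp_pos: [0.6114, 0.2069, 0.1501]
eef_rot: [-180.0, 0.0, -114.0]
contact_force: [0.3, -0.1, -1.5]
gripper_width: 0.0399
gripper_force: 12.0
time_s: 15.73
tcp_pos: [0.6113, 0.2068, 0.1476]
eef_rot: [180.0, -0.0, -114.0]
contact_force: [-0.4, 0.2, -1.6]
gripper_width: 0.0396
gripper_force: 12.0
```

Still no contact and about 3 mm from the floor, so I can go a bit further.

```bash
python3 -m creep '[[30,0,0,-0.05,0,0,0],[30,0,0,0,0,0,0]]'; python3 -m creep '[[30,0,0,-0.05,0,0,0],[30,0,0,0,0,0,0]]'
```

```text
time_s: 15.9
tcp_pos: [0.6113, 0.2068, 0.1463]
eef_rot: [180.0, -0.0, -114.0]
contact_force: [-0.4, 0.8, -1.0]
gripper_width: 0.0399
gripper_force: 12.0
time_s: 16.07
tcp_pos: [0.6115, 0.2069, 0.1455]
eef_rot: [-180.0, 0.0, -114.0]
contact_force: [0.1, 0.3, -0.7]
gripper_width: 0.0398
gripper_force: 12.0
```

```bash
python3 -m creep '[[56,0,0,0,0,0,0],[56,0,0,0,0,0,0],[56,0,0,0,0,0,0],[56,0,0,0,0,0,0],[56,0,0,0,0,0,0],[56,0,0,0,0,0,0]]'; python3 -m creep '[[56,0,0,0.3,0,0,0],[56,0,0,0.6,0,0,0],[56,0,0,1,0,0,0],[56,0,0,1,0,0,0],[56,0,0,1,0,0,0],[56,0,0,1,0,0,0],[56,0.2,-0.9,0,0,0,0],[56,0.2,-0.9,0,0,0,0]]'
```

```text
time_s: 16.57
tcp_pos: [0.6116, 0.2069, 0.1455]
eef_rot: [-180.0, 0.0, -114.0]
contact_force: [0.4, -0.2, 0.8]
gripper_width: 0.0561
gripper_force: 0.0
time_s: 17.23
tcp_pos: [0.622, 0.1626, 0.2705]
eef_rot: [-179.9, 0.2, -113.9]
contact_force: [0.1, -0.1, -0.2]
gripper_width: 0.0559
gripper_force: 0.0
```

```bash
python3 -m creep '[[56,0.22,-0.8,0,0,0,0],[56,0.22,-0.8,0,0,0,0],[56,0.22,-0.8,0,0,0,0],[56,0,0,0,0,0,0]]'
python3 - <<'E'
from plant import capture,r,outline_of
from door import *
S,T=capture('scene'),capture('top')
print(r.get_state()['tcp_pos'])
for p in(S,T): print([(np.round(x['bbox'],1).tolist(),x['conf']) for x in outline_of(p,'bottle')[:2]],proj(p,[[.611,.2065,.076],[.611,.2065,.191]]).round(1).tolist())
a=S['frame'][170:350,360:560,::-1];b=T['frame'][150:330,90:290,::-1]
cv2.imwrite('pics/placed.png',np.hstack([cv2.resize(i,(400,360),interpolation=2) for i in(a,b)]))
q=P(1.307,[(-.058,-.16,.194),(0,-.2,.198)]);print(((proj(S,q)-[360,170])*2).round(),((proj(T,q)-[90,150])*2+[400,0]).round())
E
```

```text
time_s: 17.57
tcp_pos: [0.6383, 0.0989, 0.2683]
eef_rot: [-180.0, -0.0, -114.2]
contact_force: [0.2, 0.1, 0.7]
gripper_width: 0.0557
gripper_force: 0.0
[0.63790639 0.10112638 0.26812724]
[([431.2, 272.6, 459.2, 317.5], 0.88), ([382.4, 239.2, 471.8, 351.0], 0.59)] [[440.6, 310.3], [453.7, 279.2]]
[([166.1, 214.6, 181.0, 232.0], 0.39)] [[186.5, 232.0], [175.5, 223.1]]
[[ 75. 206.]
 [ 98. 265.]] [[676. 121.]
 [641.  61.]]
```

View pics/placed.png

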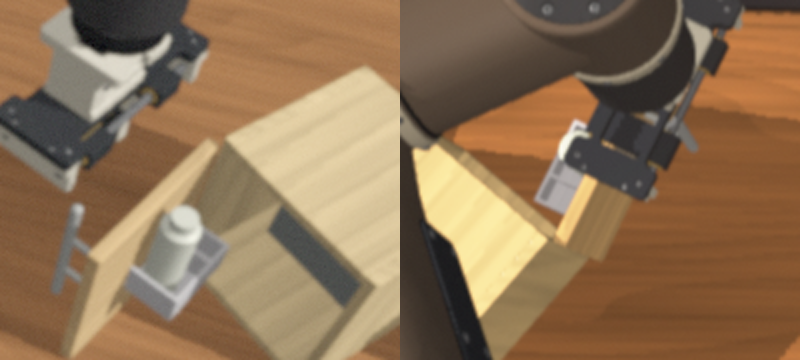

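```bash
python3 -m creep '[[56,0.03,0.05,-0.9,0,0,0],[56,0,0,-0.9,0,0,0],[56,0,0,-0.9,0,0,0],[56,0,0,-0.9,0,0,0],[56,0,0,-0.9,0,0,0],[56,0,0,-0.1,0,0,0],[5,0,0,0,0,0,0],[5,0,0,0,0,0,0]]' 20; python3 -m creep '[[5,0,0,0,0,0,0],[5,0,0,0,0,0,0],[5,0,0,0,0,0,0],[5,0,0,0,0,0,0],[5,0,0,0,0,0,0],[5,0,0,0,0,0,0]]'
python3 - <<'E'
from door import *
h=P(1.307,(-.058,-.16,0))
ds=np.r_[np.arange(1.307,-.001,-.05)]
pts=np.vstack([P(d,(-.058,-.16,0)) for d in ds])
for d,a in zip(ds[1:],np.diff(pts,axis=0)/.025): print(round(d,3),a[:2].round(2).tolist(),end=' ')
print(P(0,(-.058,-.16,0)))
E
```

```text
time_s: 18.43
tcp_pos: [0.6392, 0.1038, 0.154]
eef_rot: [-179.9, 0.0, -114.0]
contact_force: [-0.1, 0.4, 0.5]
gripper_width: 0.0475
gripper_force: 0.0
time_s: 18.93
tcp_pos: [0.6388, 0.1031, 0.1532]
eef_rot: [-180.0, 0.0, -114.0]
contact_force: [-0.6, 0.9, 1.8]
gripper_width: 0.0113
gripper_force: 20.0
1.257 [0.23, 0.25] 1.207 [0.22, 0.26] 1.157 [0.2, 0.27] 1.107 [0.19, 0.28] 1.057 [0.17, 0.29] 1.007 [0.16, 0.3] 0.957 [0.14, 0.31] 0.907 [0.13, 0.32] 0.857 [0.11, 0.32] 0.807 [0.1, 0.33] 0.757 [0.08, 0.33] 0.707 [0.06, 0.33] 0.657 [0.05, 0.34] 0.607 [0.03, 0.34] 0.557 [0.01, 0.34] 0.507 [-0.0, 0.34] 0.457 [-0.02, 0.34] 0.407 [-0.04, 0.34] 0.357 [-0.06, 0.34] 0.307 [-0.07, 0.33] 0.257 [-0.09, 0.33] 0.207 [-0.11, 0.32] 0.157 [-0.12, 0.32] 0.107 [-0.14, 0.31] 0.057 [-0.15, 0.3] 0.007 [-0.17, 0.3] [[0.66047631 0.30772125 0.        ]]
```

```bash
python3 -m creep '[[5,0.12,0.12,0,0,0,1.4],[5,0.11,0.13,0,0,0,1.5],[5,0.22,0.26,0,0,0,2.9],[5,0.20,0.27,0,0,0,2.9],[5,0.19,0.28,0,0,0,2.9],[5,0.17,0.29,0,0,0,2.9],[5,0.16,0.30,0,0,0,2.9],[5,0.14,0.31,0,0,0,2.9]]'
```

```text
time_s: 19.6
tcp_pos: [0.6717, 0.1529, 0.1532]
eef_rot: [180.0, 0.0, -93.5]
contact_force: [-3.0, 1.4, 4.2]
gripper_width: 0.0118
gripper_force: 20.0
```

```bash
python3 -m creep '[[5,0.13,0.32,0,0,0,2.9],[5,0.11,0.32,0,0,0,2.9],[5,0.10,0.33,0,0,0,2.9],[5,0.08,0.33,0,0,0,2.9],[5,0.06,0.33,0,0,0,2.9],[5,0.05,0.34,0,0,0,2.9],[5,0.03,0.34,0,0,0,2.9],[5,0.01,0.34,0,0,0,2.9]]'
```

```text
time_s: 20.27
tcp_pos: [0.6856, 0.219, 0.1532]
eef_rot: [180.0, -0.0, -70.3]
contact_force: [-4.3, -1.1, 5.9]
gripper_width: 0.0118
gripper_force: 20.0
```

```bash
python3 -m creep '[[5,0,0.34,0,0,0,2.9],[5,-0.02,0.34,0,0,0,2.9],[5,-0.04,0.34,0,0,0,2.9],[5,-0.06,0.34,0,0,0,2.9],[5,-0.07,0.33,0,0,0,2.9],[5,-0.09,0.33,0,0,0,2.9],[5,-0.11,0.32,0,0,0,2.9],[5,-0.06,0.16,0,0,0,1.4]]'
```

```text
time_s: 20.93
tcp_pos: [0.6742, 0.2819, 0.1532]
eef_rot: [180.0, -0.0, -48.5]
contact_force: [-2.7, -1.3, 4.3]
gripper_width: 0.0114
gripper_force: 20.0
```

```bash
python3 -m creep '[[5,-0.06,0.16,0,0,0,1.4],[5,-0.07,0.16,0,0,0,1.4],[5,-0.07,0.15,0,0,0,1.4],[5,-0.07,0.15,0,0,0,1.4],[5,-0.08,0.15,0,0,0,1.4],[5,-0.08,0.15,0,0,0,1.4],[5,0,0,0,0,0,0]]'
```

```text
time_s: 21.52
tcp_pos: [0.6634, 0.3045, 0.1532]
eef_rot: [-180.0, -0.0, -40.3]
contact_force: [-3.4, -0.9, 6.2]
gripper_width: 0.0113
gripper_force: 20.0
```

```bash
python3 -m creep '[[5,-0.08,0.14,0,0,0,1],[5,0,0,0,0,0,0]]'; python3 -m creep '[[5,-0.06,0.1,0,0,0,0],[5,0,0,0,0,0,0]]'
```

```text
time_s: 21.68
tcp_pos: [0.6615, 0.3078, 0.1532]
eef_rot: [-180.0, -0.0, -39.3]
contact_force: [-2.7, -0.3, 6.2]
gripper_width: 0.0114
gripper_force: 20.0
time_s: 21.85
tcp_pos: [0.6606, 0.3093, 0.1532]
eef_rot: [180.0, -0.1, -39.4]
contact_force: [-0.3, -3.4, 5.6]
gripper_width: 0.0118
gripper_force: 20.0
```

```bash
python3 -m creep '[[5,-0.05,0.08,0,0,0,0],[5,0,0,0,0,0,0]]'; python3 -m creep '[[35,0,0,0,0,0,0],[35,0,0,0,0,0,0],[35,0,0,0,0,0,0],[35,0,0,0,0,0,0],[35,0,0,0.5,0,0,0],[35,0,0,1,0,0,0],[35,0,0,1,0,0,0],[35,0,0,1,0,0,0]]'; python3 -m creep '[[35,0,0,1,0,0,0],[35,0.3,-1,0.3,0,0,0],[35,0,-1,0,0,0,0],[35,0,-1,0,0,0,0],[35,-0.3,-1,0,0,0,0],[35,-0.3,-1,0,0,0,0],[35,-0.3,-1,0,0,0,0],[35,-0.3,-1,0,0,0,0]]'
python3 - <<'E'
from plant import capture
from door import *
S,T=capture('scene'),capture('top')
a=S['frame'][190:390,430:630,::-1];b=T['frame'][170:370,10:210,::-1]
cv2.imwrite('pics/shut.png',np.hstack([cv2.resize(i,(400,400),interpolation=2) for i in(a,b)]))
for d in(0,.06):
  q=P(d,[(-.058,-.16,.194),(-.015,-.2,.198)]);print(((proj(S,q)-[430,190])*2).round(),((proj(T,q)-[10,170])*2+[400,0]).round())
E
```

```text
time_s: 22.02
tcp_pos: [0.6605, 0.3094, 0.1532]
eef_rot: [179.9, -0.2, -39.4]
contact_force: [5.8, -11.2, 2.8]
gripper_width: 0.0111
gripper_force: 20.0
time_s: 22.68
tcp_pos: [0.6588, 0.3122, 0.2422]
eef_rot: [-180.0, -0.0, -39.4]
contact_force: [1.0, -0.8, -0.1]
gripper_width: 0.0349
gripper_force: 0.0
time_s: 23.35
tcp_pos: [0.636, 0.1361, 0.2739]
eef_rot: [-179.9, -0.0, -39.4]
contact_force: [0.6, 0.3, -1.1]
gripper_width: 0.0352
gripper_force: 0.0
[[149. 251.]
 [217. 262.]] [[632.  55.]
 [572.  61.]]
[[138. 253.]
 [206. 267.]] [[641.  50.]
 [581.  53.]]
```

View pics/shut.png

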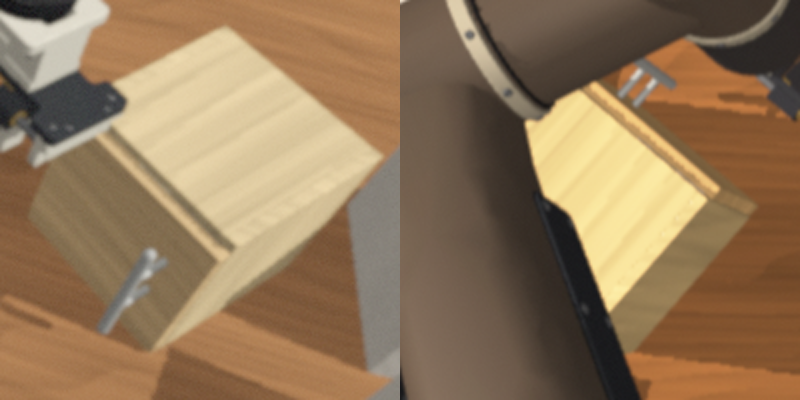

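The door is flush: the handle top shows at (149,252), against (149,251) predicted for 0 rad. The arm is clear and touches nothing, so I'm handing in.

```bash
python3 -m creep '[[35,0,0,0,0,0,0],[35,0,0,0,0,0,0]]'; python3 -c "from plant import close_job;print(close_job())"
```

```text
time_s: 23.62
tcp_pos: [0.6366, 0.1373, 0.2737]
eef_rot: [-179.9, -0.0, -39.4]
contact_force: [0.5, -0.5, 0.5]
gripper_width: 0.0351
gripper_force: 0.0
the job is handed in; nothing more can be done
None
```

I handed the job in at 23.6 s with the door shut: the last pictures show it flush, and it met its stop on closing. The bottle stood upright in the wide pocket when I let go of it but is hidden now that the door is closed, and the hand-in returned no verdict.

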